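Make up the porcelain sweets box for the display

TASK

Lift the lid off the rectangular porcelain sweets box by its knob and lay it gently, knob up, in the middle of the dark wooden board. Then take the porcelain tray from the slanted wooden stand and seat it in the open box, handle up, square and flat on the bottom. Do not drop or tip over any porcelain, keep the box about where it is, and leave the other ware alone.

Things in the scene. Friction and masses are not known exactly. Their poses are not given: they have to be found in the camera images.
- box: White porcelain sweets box with a gold line, rectangular, 150 x 110 x 56 mm tall, loose and heavy (about 1.4 kg), standing on the table at the robot's left or right. Walls 11 mm thick; its open pocket is 128 x 88 mm (3 mm wider than the tray on every side) and 20 mm deep. Origin: centre of its underside; x along its 150 mm side, y along its 110 mm side, z up. A half turn makes no difference.
- box_seat (a point): Centre of the flat bottom of the box's pocket, 36 mm above the box's underside and 20 mm below its rim; axes as the box.
- lid: Loose white porcelain lid closing the box, stepped, 150 x 110 mm, 0.4 kg. Origin: centre of its underside, a lip of 122 x 82 mm that goes 5 mm into the box (3 mm play) and bears its weight when laid down. Flat top 50 mm above the origin; on it a round knob, 28 mm across, 60 to 84 mm above the origin, on a neck 20 mm across. x along the long side, z up.
- lid_knob (a point): Point on the knob's axis, 10 mm below its top and 24 mm above the lid's flat top: where to grip it. Axes as the lid.
- tray: White tray, 122 x 82 mm, rim 14 mm high, foot 114 x 74 mm, 0.18 kg; an upright flat bar in its middle is its handle, 44 mm long (along x), 14 mm thick (y), top 52 mm above the underside. It starts on the slanted stand, tilted 30 degrees, handle leaning away from the robot. Origin: centre of its underside; x along the long side, up the slope; z out of its open side. Half turns are equal.
- tray_grip (a point): Point in the middle of the tray's handle, 42 mm above the tray's underside and 10 mm below the handle's top: where to grip it, pinching across the 14 mm (tray y). Axes as the tray.
- stand: Fixed wooden display stand ahead of the robot, 135 x 100 mm on the table, with a slanted board (30 degrees from level, 150 x 100 mm) that faces away from the robot and has a lip 10 mm high at its low edge that keeps the tray from sliding. Its top edge is 105 mm high. Origin: centre of its underside; x up the slope, about towards the robot; z up.
- stand_seat (a point): Point on the slanted board under the middle of the tray at the start, 65 mm above the table; axes as the stand.
- board: Fixed dark wooden board lying on the table, 220 x 180 x 15 mm, across from the box on the other side of the stand. Origin: centre of its underside, its top 15 mm higher; x along the 220 mm side, z up.
- teacup: Bystander: white teacup, 72 mm across, 48 mm high, near the robot. Origin: centre of its underside.
- bowl: Bystander: white rice bowl, 110 mm across, 50 mm high, near the robot. Origin: centre of its underside.
- vase: Bystander: bluish vase, 90 mm across, 165 mm high, behind the stand. Origin: centre of its underside.
- jar: Bystander: round white covered jar with a small knob, 100 mm across, 100 mm high, not the box of the task, behind the stand. Origin: centre of its underside.
- mug: Bystander: white mug, 76 mm across, 85 mm high, behind the stand. Origin: centre of its underside.
- spoon: Bystander: white porcelain spoon, 140 mm long, lying on the table at the back. Origin: its middle.
Things that resemble listed ones, but are neither listed nor needed, are in the scene too. Leave any blue look-alike of the box alone.

How it is judged (in metres and radians):
On the way, in this order (a step that is already met when the one before it is completed fails the run):
1. the lid is held by its knob, lifted clear of the box (z of lid in the frame of box above 0.075 m and contact force between the fingers and lid above 0.5 N and distance between the grasp point and lid_knob below 0.04 m), for 0.1 s.
2. the lid lies flat, knob up, in the middle of the board (within 45 mm each way), let go (x of lid in the frame of board between -0.045 and 0.045 m and y of lid in the frame of board between -0.045 and 0.045 m and z of lid in the frame of board between 0.01 and 0.02 m and angle between lid's own z axis and vertical below 0.06 rad and linear speed of lid below 0.02 m/s and contact force between the fingers and lid below 0.1 N), for 0.2 s.
3. the tray is lifted off the stand (distance between tray and stand_seat above 0.06 m and contact force between the fingers and tray above 0.5 N), for 0.1 s.
At the end, for the whole second after the job is handed in: Tray in the box's pocket, handle up: within 3 mm of its bottom, 7 mm of its middle, flat within 0.04 rad, square within 0.12 rad. Lid flat, knob up, on the board within 45 mm of its middle each way. Both let go, at rest. Box upright, within 40 mm of its start (all of step 2 and x of tray in the frame of box_seat between -0.007 and 0.007 m and y of tray in the frame of box_seat between -0.007 and 0.007 m and z of tray in the frame of box between 0.033 and 0.039 m and angle between the z axis of tray and the z axis of box, either way round below 0.04 rad and angle between the x axis of tray and the x axis of box, either way round below 0.12 rad and linear speed of tray below 0.02 m/s and contact force between the fingers and tray below 0.1 N and angle between box's own z axis and vertical below 0.03 rad and angle between tray's own z axis and vertical below 0.06 rad and distance of box from where it was at the start of the episode below 0.04 m); the robot touches nothing.
It fails at once if the lid is dropped (falls free from more than about 12 mm) (linear speed of lid above 0.5 m/s and contact force between the fingers and lid below 0.1 N).
It fails at once if the tray is dropped (falls free from more than about 12 mm) (linear speed of tray above 0.5 m/s and contact force between the fingers and tray below 0.1 N).
It fails at once if the lid is tipped over (more than 60 degrees) (angle between lid's own z axis and vertical above 1.05 rad).
It fails at once if the tray is tipped over (more than 70 degrees) (angle between tray's own z axis and vertical above 1.22 rad).
It fails at once if a bystander is moved more than 30 mm or tipped over (distance of any of teacup, bowl, vase, jar, mug, spoon from where it was at the start of the episode above 0.03 m or angle between any of teacup, bowl, vase, jar, mug's own z axis and vertical above 0.4 rad).
It also fails if it takes over 59 s, if anything falls off the work surface, if the arm or the gripper's body presses on something with over 40 N, if the wrist force passes 120 N, or if a joint passes its speed limit or range.

ROBOT

A 6-joint arm with a two-finger parallel gripper is mounted at the origin on the work surface. World frame = base frame: x ahead of the robot, y to its left, z up, the work surface at z = 0. Lengths are in mm, angles in rad, forces in N, time in s.
With the tool pointing down it reaches from about 275 to 825 mm from the base axis. Payload 5.2 kg.
Tool frame: the origin (TCP) lies at the very end of the fingers, on their centre line; the grasp point (between the pads) lies 19 mm behind it; z points along the fingers, y is the line along which they close (so a half turn about z gives the same grasp; the last joint's range is limited). The gripper opens to 93 mm and grips with 3 to 60 N. Pads are 15 mm wide; open, the fingers measure 128 mm over their backs; the gripper's body (75 mm by 188 mm) begins 65 mm behind the grasp point.
Start: joints at [-1.479, 0.259, 1.535, -0, 1.348, -0.203], TCP at [159.823, -526.271, 218.653] pointing down, gripper open.
Joint ranges: [-3.14, 3.14], [-0.91, 2.08], [0.19, 2.58], [-1.22, 4.36], [0.22, 2.71], [-3.12, 3.12]. Speed limits (rad/s): [2.57, 2.57, 3.14, 3.14, 3.14, 3.14].

INTERFACE

Orientations are given as [roll, pitch, yaw] about the fixed x, y, z axes, in that order (R = Rz(yaw) Ry(pitch) Rx(roll)).
In Python, from bench import robot gives the robot as it stands. The module is installed in compiled form; this text tells all that it offers. Calls block until the motion is done:
- robot.move_ptp(position, orientation): joint-space move of the TCP to a pose.
- robot.move_linear(position, ori=None, speed=150, f_stop=None): straight line of the TCP; ori=None keeps the orientation; speed is the mean speed in mm/s. With f_stop (N) it stops when the force on the tool has changed by that much, and returns True; else False.
- robot.move_j(angles): joint-space move.
- robot.move_gripper(opening): opening from 0.0 (shut) to 1.0 (fully open); the grip force is fixed at half the most; returns when the fingers have stopped.
- robot.sleep(seconds).
- robot.inverse_kinematics(position, orientation): joint angles nearest the present ones, or None.
- robot.get_image(name): name is "side" or "top" or "wrist"; returns a dict with "img" (384x512x3 uint8, blue, green, red), "fovy" (degrees; the focal length in pixels is half the picture's height over the tangent of half this angle, whatever the lens; pixels are square), "cx", "cy" (the principal point, pixels), "k1" (the pictures are not rectified: a ray, as slopes to the right and down, at radius r is drawn at 1 + k1 r^2 times it, then the intrinsics apply), "eye" and "orientation" of the camera in the world. Camera axes: x right, y down, z forward; pixel columns grow to the right and rows downward; lengths in mm; the calibration is good to about 2 mm. A picture is of the moment at which its call begins. There is no depth.
A pose or a line that the arm cannot do raises robot.MotionError and nothing moves.
- robot.hand_in(): hands the job in; it is judged then, once.
Readings, each from a call of its own:
- robot.current_t(): time.
- robot.current_qpos(): joint angles.
- robot.current_joint_vel(): joint speeds.
- robot.current_joint_efforts(): joint torques, N m.
- robot.current_tcp_pos(): TCP position.
- robot.current_eef_rot(): TCP orientation.
- robot.current_contact_force(): force on the tool from outside, world axes, zero at the start.
- robot.current_ft_torque(): the same for the moment, N m.
- robot.current_gripper_width(): opening from 0.0 (shut) to 1.0 (fully open).
- robot.current_finger_force(): force on a finger pad.
Only numpy, scipy, OpenCV 4.12 (cv2) and the standard library are available. Lean on these libraries where they do the work, as an engineer would, in place of code of your own. Each camera call takes 0.05 s, during which the arm holds its last target. There are 200 camera calls.

## Working session

There is one attempt and no reset: what is moved stays moved. The work goes in short steps, each a Python script; the robot and the scene stay as the last script left them, time stands still between calls to the robot, and variables do not carry over. Pictures are saved under pics/ and viewed, at most 10 in all, crops included, and the job is handed in when it is done.

```bash
mkdir -p pics; cat > h.py <<'E'
import numpy as np, cv2
from bench import robot
from scipy.spatial.transform import Rotation as R
def shot(n,f=None):
    d=robot.get_image(n)
    if f: cv2.imwrite('pics/'+f,d['img'])
    return d
def KR(d):
    f=d['img'].shape[0]/2/np.tan(np.radians(d['fovy'])/2)
    K=np.array([[f,0,d['cx']],[0,f,d['cy']],[0,0,1]]);D=np.array([d['k1'],0,0,0,0.])
    o=np.array(d['orientation'],float)
    M=R.from_euler('xyz',o).as_matrix() if o.size==3 else o.reshape(3,3)
    return K,D,M,np.array(d['eye'],float)
def unproj(d,px,z):
    K,D,M,e=KR(d)
    p=cv2.undistortPoints(np.array(px,float).reshape(-1,1,2),K,D).reshape(-1,2)
    r=np.c_[p,np.ones(len(p))]@M.T
    return e+r*((np.asarray(z)-e[2])/r[:,2])[:,None]
def proj(d,P):
    K,D,M,e=KR(d)
    return cv2.projectPoints(((np.array(P,float).reshape(-1,3)-e)@M).reshape(-1,1,3),np.zeros(3),np.zeros(3),K,D)[0].reshape(-1,2)
E
python3 - <<'E'
from h import *
import pickle
a=shot('top');b=shot('side')
pickle.dump((a,b),open('d0.pkl','wb'))
for d,n in((a,'top'),(b,'side')):
    cv2.imwrite(f'pics/{n}0.png',cv2.resize(d['img'],(800,600),interpolation=cv2.INTER_CUBIC))
    print({k:v for k,v in d.items() if k!='img'})
E
```

```text
{'fovy': 43.462473027838065, 'cx': 264.47567802659984, 'cy': 184.68350317169632, 'k1': 0.035363999177041396, 'eye': array([ 358.75847752, -113.53239092, 1581.17050278]), 'orientation': array([-2.99457481, -0.01316847, -1.59048526])}
{'fovy': 44.859106827630924, 'cx': 245.43646293786577, 'cy': 185.44109049586643, 'k1': -0.093564609782061, 'eye': array([ 220.37501119, 1331.7274958 , 1008.88474712]), 'orientation': array([-2.11228033, -0.00604534, -2.91554294])}
```

View pics/top0.png

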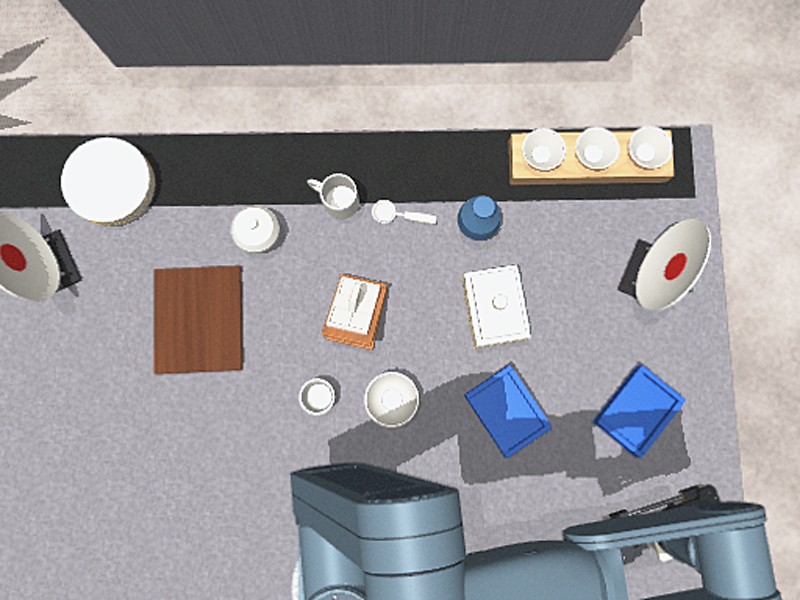

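View pics/side0.png

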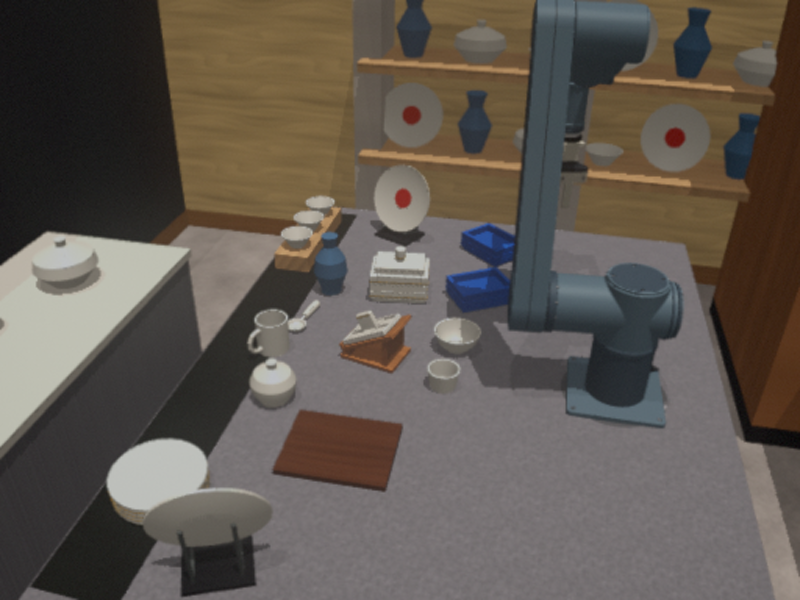

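The top view (800 px scale) shows these candidates for the box:
- White lidded rectangular box at (497,305), knob at (500,301). I choose this one.
- Blue look-alikes at (508,410) and (640,410).
- Round jar at (256,230).

The tray is on the stand at (356,308) and the board is at (198,319). Next I'll take one close crop.

```bash
python3 - <<'E'
from h import *
import pickle
a,b=pickle.load(open('d0.pkl','rb'))
def crop(d,x,y,w=66,h=60,s=6):
    c=cv2.resize(d['img'][y:y+h,x:x+w],None,fx=s,fy=s,interpolation=cv2.INTER_CUBIC)
    for i in range(0,w,10): cv2.putText(c,str(x+i),(i*s,8),0,.3,(0,0,255)); c[:6,i*s]=(0,0,255)
    for i in range(0,h,10): cv2.putText(c,str(y+i),(0,i*s+4),0,.3,(0,255,0))
    return c
m=np.hstack([crop(a,288,165),crop(a,195,168)])
cv2.imwrite('pics/c.png',m)
# board corners
hsv=cv2.cvtColor(a['img'],cv2.COLOR_BGR2HSV)
mk=cv2.inRange(hsv,(0,80,30),(15,255,160)); mk[:,:90]=0; mk[:,165:]=0;mk[:160]=0;mk[250:]=0
r=cv2.minAreaRect(cv2.findNonZero(mk)); bx=cv2.boxPoints(r)
P=unproj(a,bx,15);print('board',P.round(1),P.mean(0),[np.linalg.norm(P[i]-P[i-1]).round(1) for i in range(4)])
print('knobtop',unproj(a,[[500/1.5625,301/1.5625]],135))
E
```

```text
board [[644.2 409.4  15. ]
 [646.2 226.6  15. ]
 [426.6 217.6  15. ]
 [425.6 396.7  15. ]] [535.64970413 312.57375481  15.        ] [np.float64(219.0), np.float64(182.9), np.float64(219.8), np.float64(179.2)]
knobtop [[ 545.15922731 -304.59007002  135.        ]]
```

View pics/c.png

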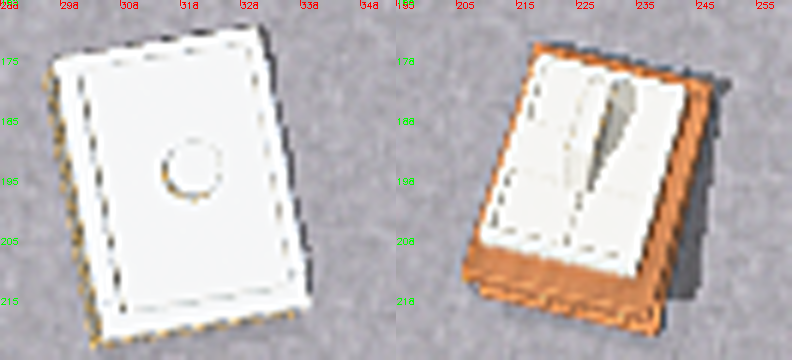

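The crop confirms the white, gold-lined box, with its knob at native (320,193.2) and lid outline corners at (296.7,175), (331.7,169.5), (339.7,215.3), (304.3,222). The tray rim corners are at (219,177.2), (243.7,182.2), (235.2,214.2), (209,208). Board edges measure 219 and 181 mm, which matches the given size.

```bash
cat > fit.py <<'E'
from h import *
import pickle
from scipy.optimize import least_squares
a,b=pickle.load(open('d0.pkl','rb'))
o=lambda p,x,y:[(u-x)/6+y0 for u,x,y0 in[(p[0],x,y[0])]]+[p[1]/6+y[1]]
lid=np.array([(52,60),(262,27),(310,302),(98,342)])/6+[288,165]
tr=(np.array([(540,55),(688,85),(637,277),(480,240)])-[396,0])/6+[195,168]
def rect(l,w,z): return np.array([[l/2,w/2,z],[l/2,-w/2,z],[-l/2,-w/2,z],[-l/2,w/2,z]])
for z in(56,66,76,86):
    f=lambda q:(proj(a,R.from_euler('z',q[2]).apply(rect(150,110,0))+[q[0],q[1],z])-lid).ravel()
    s=least_squares(f,[545,-304,0.1]);print('lid z',z,s.x.round(3),s.cost.round(2))
print('knob',unproj(a,[[320,193.2]],135))
T=rect(-122,-82,14)
Rt=lambda p:R.from_euler('z',p)*R.from_euler('y',-np.pi/6)
f=lambda q:(proj(a,Rt(q[2]).apply(T)+[q[0],q[1],65])-tr).ravel()
s=least_squares(f,[545,-30,np.pi]);print('tray',s.x.round(3),s.cost.round(2),s.fun.round(1))
for n,p in dict(cup=(317,397),bowl=(392,400),vase=(482,207),jar=(254,228),mug=(340,195)).items(): print(n,unproj(a,[np.array(p)/1.5625],60).round(0))
# side check
print('side px800',(proj(b,Rt(s.x[2]).apply(T)+[s.x[0],s.x[1],65])*1.5625).round(0).tolist(),(proj(b,[[545,-304.6,135]])*1.5625).round())
# reach
g=Rt(s.x[2]).apply([0,0,23])+[s.x[0],s.x[1],65]
for k in(0,1):
  Rg=Rt(s.x[2])*R.from_euler('x',np.pi)*R.from_euler('z',np.pi*k)
  for d in(0,80): print('tray ik',robot.inverse_kinematics(g+Rt(s.x[2]).apply([0,0,d]),Rg.as_euler('xyz')))
E
python3 fit.py
```

```text
lid z 56 [ 5.46898e+02 -3.08522e+02  1.39000e-01] 1.33
lid z 66 [ 5.45680e+02 -3.07244e+02  1.39000e-01] 1.0
lid z 76 [ 5.44463e+02 -3.05965e+02  1.39000e-01] 0.82
lid z 86 [ 5.43246e+02 -3.04686e+02  1.39000e-01] 0.78
knob [[ 543.44875758 -304.52721759  135.        ]]
tray [543.559 -17.073   2.903] 0.96 [-0.2  0.4 -0.1  0.9  0.1 -0.8  0.2 -0.4]
cup [[368.  58.  60.]]
bowl [[359. -91.  60.]]
vase [[ 752. -284.   60.]]
jar [[715. 187.  60.]]
mug [[783.  10.  60.]]
side px800 [[344.0, 339.0], [361.0, 322.0], [401.0, 311.0], [386.0, 329.0]] [[401. 247.]]
tray ik [-2.37009535e-01  7.29528535e-01  1.23089411e+00  5.96081495e-04
  1.70476846e+00 -1.56969351e+00]
tray ik [-2.37071127e-01  7.43434900e-01  1.02631628e+00  5.90805223e-04
  1.89543992e+00 -1.56963802e+00]
tray ik [-2.37009535e-01  7.29528535e-01  1.23089411e+00  5.96081495e-04
  1.70476846e+00  1.57189914e+00]
tray ik [-2.37071127e-01  7.43434900e-01  1.02631628e+00  5.90805223e-04
  1.89543992e+00  1.57195463e+00]
```

Fits agree with the given sizes: the knob sits within about 2 mm of the lid's centre, and the side view projection agrees. Next I'll move over the box and check with the wrist camera.

```bash
python3 - <<'E'
from h import *
import pickle
for k in(0,np.pi):
    print(robot.inverse_kinematics([544,-305,270],[np.pi,0,.139+k]),robot.inverse_kinematics([535,312,270],[np.pi,0,.139+k]))
best=min((0,np.pi),key=lambda k:abs(robot.inverse_kinematics([544,-305,270],[np.pi,0,.139+k])[5]))
robot.move_ptp([544,-305,270],[np.pi,0,.139+best]);print(best,robot.current_t())
d=shot('wrist');pickle.dump(d,open('w1.pkl','wb'));cv2.imwrite('pics/w1.png',d['img'])
print(d['eye'],d['orientation'],d['fovy'])
print(proj(d,[[544,-305,135],[544,-305,101]]).round(1))
E
```

```text
[-6.89598855e-01  3.67138703e-01  1.25891351e+00 -4.44089210e-16
  1.51554044e+00  7.42197472e-01] [ 3.48086712e-01  3.58937500e-01  1.27080481e+00 -4.44089210e-16
  1.51185035e+00  1.77988304e+00]
[-0.68959885  0.3671387   1.25891351  0.          1.51554044 -2.39939518] [ 0.34808671  0.3589375   1.27080481  0.          1.51185035 -1.36170961]
0 1.7417
[ 618.37759682 -294.95571696  435.33989609] [ 2.86892283e+00 -7.44230709e-04 -1.43307646e+00] 62.56330678001921
[[256.6 181.9]
 [256.6 174.3]]
```

View pics/w1.png

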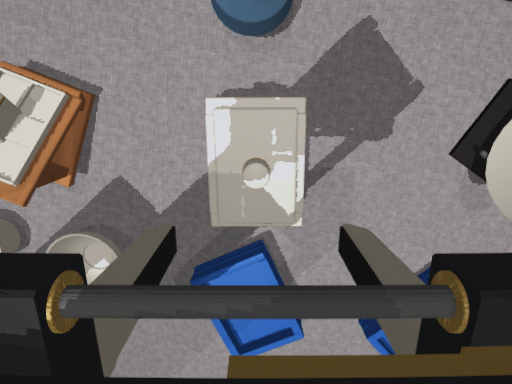

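The wrist view shows the box with its lid, knob at (257,174), lid corners at (207,98), (306,98), (302,227), (211,227). The knob is about 8 px off the prediction, so I'll reconcile that before reaching.

```bash
python3 - <<'E'
from h import *
import pickle
from scipy.optimize import least_squares
from fit import rect,lid,a,b
d=pickle.load(open('w1.pkl','rb'))
print(robot.current_tcp_pos(),robot.current_eef_rot())
e=shot('wrist');print(e['eye'],e['orientation'],abs(e['img'].astype(int)-d['img']).mean()); pickle.dump(e,open('w1.pkl','wb'))
print('knob',unproj(e,[[257,173.5]],135))
w=np.array([(207,98),(306,98),(302,227),(211,227)])
for z in(56,66,76,86):
    f=lambda q:(proj(e,R.from_euler('z',q[2]).apply(rect(150,110,0))+[q[0],q[1],z])-w).ravel()
    s=least_squares(f,[545,-304,.139]);print(z,s.x.round(3),s.cost.round(2),s.fun.round(1))
g=cv2.resize(e['img'][80:240,180:340],None,fx=5,fy=5,interpolation=cv2.INTER_CUBIC)[:600]
# overlay predicted outlines: top-cam estimate red, 
for q,c in(((544.5,-306,.139),(0,0,255)),):
  for l,w_,z in((150,110,56),(150,110,0)):
    p=(proj(e,R.from_euler('z',q[2]).apply(rect(l,w_,z))+[q[0],q[1],0])-[180,80])*5
    cv2.polylines(g,[p.astype(int)],True,c,1)
kp=np.array([[14*np.cos(t)+544,14*np.sin(t)-305,135] for t in np.linspace(0,6.28,30)])
cv2.polylines(g,[((proj(e,kp)-[180,80])*5).astype(int)],True,(0,0,255),1)
cv2.imwrite('pics/w1c.png',g[:, :800])
E
```

```text
lid z 56 [ 5.46898e+02 -3.08522e+02  1.39000e-01] 1.33
lid z 66 [ 5.45680e+02 -3.07244e+02  1.39000e-01] 1.0
lid z 76 [ 5.44463e+02 -3.05965e+02  1.39000e-01] 0.82
lid z 86 [ 5.43246e+02 -3.04686e+02  1.39000e-01] 0.78
knob [[ 543.44875758 -304.52721759  135.        ]]
tray [543.559 -17.073   2.903] 0.96 [-0.2  0.4 -0.1  0.9  0.1 -0.8  0.2 -0.4]
cup [[368.  58.  60.]]
bowl [[359. -91.  60.]]
vase [[ 752. -284.   60.]]
jar [[715. 187.  60.]]
mug [[783.  10.  60.]]
side px800 [[344.0, 339.0], [361.0, 322.0], [401.0, 311.0], [386.0, 329.0]] [[401. 247.]]
tray ik [-2.37009535e-01  7.29528535e-01  1.23089411e+00  5.96081495e-04
  1.70476846e+00 -1.56969351e+00]
tray ik [-2.37071127e-01  7.43434900e-01  1.02631628e+00  5.90805223e-04
  1.89543992e+00 -1.56963802e+00]
tray ik [-2.37009535e-01  7.29528535e-01  1.23089411e+00  5.96081495e-04
  1.70476846e+00  1.57189914e+00]
tray ik [-2.37071127e-01  7.43434900e-01  1.02631628e+00  5.90805223e-04
  1.89543992e+00  1.57195463e+00]
[ 543.21546959 -306.05555378  269.81012464] [3.14154988e+00 5.35560919e-04 1.37493394e-01]
[ 618.26964492 -295.17508817  435.35893881] [ 2.86899860e+00 -6.84256319e-04 -1.43352992e+00] 0.9136081271701388
knob [[ 552.3009031  -304.42587855  135.        ]]
56 [ 5.45242e+02 -3.04827e+02  1.37000e-01] 41.38 [ 2.   3.4 -2.   3.4 -2.6 -4.3  2.7 -4.3]
66 [ 5.46725e+02 -3.04634e+02  1.37000e-01] 13.25 [ 0.7  2.  -0.7  2.  -1.6 -2.5  1.6 -2.5]
76 [ 5.48189e+02 -3.04444e+02  1.37000e-01] 1.38 [-0.8  0.5  0.7  0.5 -0.4 -0.6  0.4 -0.6]
86 [ 5.49632e+02 -3.04256e+02  1.37000e-01] 8.69 [-2.3 -1.   2.2 -1.   0.8  1.4 -0.8  1.4]
```

View pics/w1c.png

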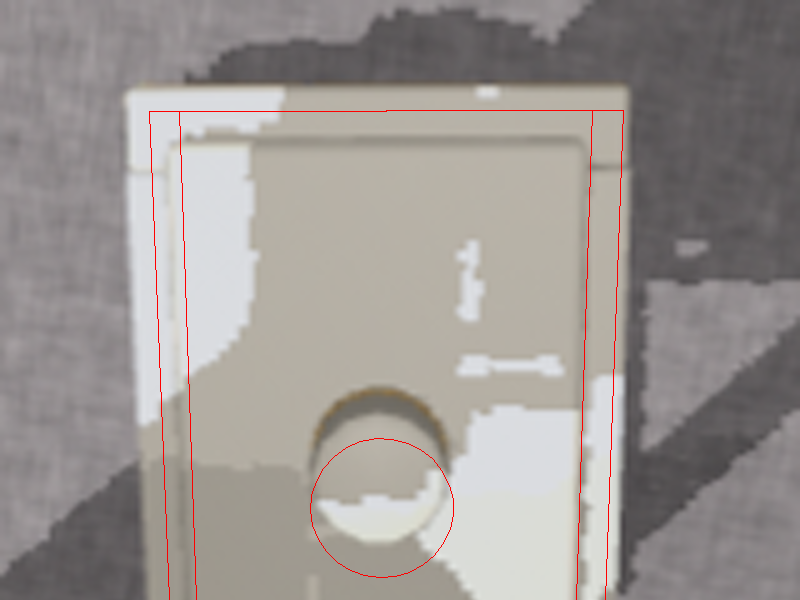

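```bash
sed -i '/^for n,p/,$d' fit.py; python3 - <<'E'
from h import *
import pickle
d=pickle.load(open('w1.pkl','rb'))
p0=np.array([543.22,-306.06,269.81]);M=R.from_euler('xyz',[3.14155,.00054,.1375])
for y in(-46.5,-64,46.5,64):
  print(y,proj(d,M.apply([[7.5,y,0],[-7.5,y,0],[7.5,y,-30],[-7.5,y,-30]])+p0).round(0).tolist())
# approach closer for a better look
robot.move_linear([546,-305,175]);robot.sleep(.2)
e=shot('wrist');pickle.dump((e,robot.current_tcp_pos(),robot.current_eef_rot()),open('w2.pkl','wb'));print(robot.current_tcp_pos(),robot.current_t())
g=np.hstack([cv2.resize(e['img'],(400,300)),cv2.resize(d['img'][200:275,150:250],(400,300),interpolation=cv2.INTER_CUBIC)])
c=cv2.resize(e['img'][170:245,156:356],(800,300),interpolation=cv2.INTER_CUBIC)
cv2.imwrite('pics/w2.png',np.vstack([g,c]))
print(proj(e,[[546,-305,135]]))
E
```

```text
-46.5 [[175.0, 228.0], [177.0, 253.0], [160.0, 253.0], [162.0, 281.0]]
-64 [[144.0, 228.0], [147.0, 252.0], [123.0, 253.0], [127.0, 281.0]]
46.5 [[340.0, 228.0], [338.0, 252.0], [356.0, 253.0], [354.0, 281.0]]
64 [[371.0, 228.0], [368.0, 252.0], [393.0, 252.0], [389.0, 280.0]]
[ 546.43524119 -305.33073322  176.11229385] 2.875
[[256.7048225  216.38837933]]
```

View pics/w2.png

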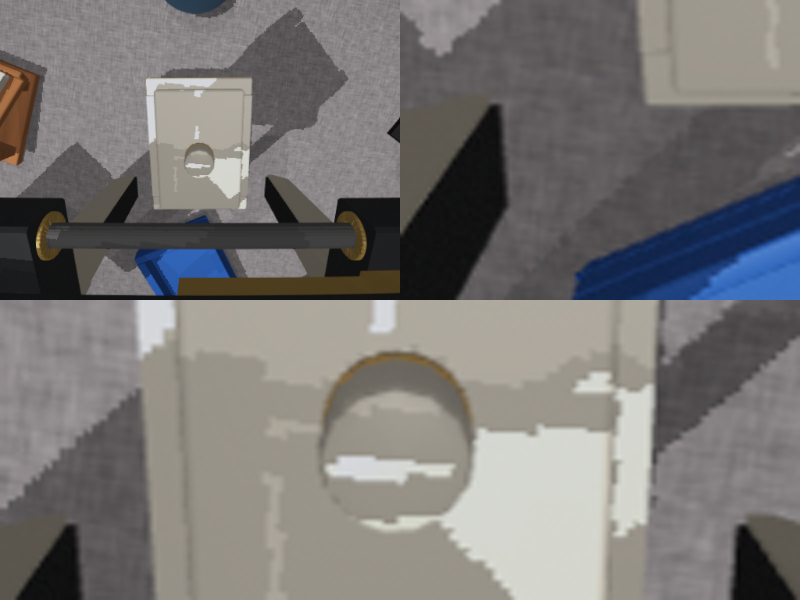

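Finger tips project within 2 px of where they appear, so the wrist camera is good. The knob disc at (255.3,209.8), allowing for its rounded top, gives a knob at about (546.5,-304.5). I'll grip there.

```bash
python3 - <<'E'
from h import *
O=[np.pi,0,.139]
print(robot.move_linear([546.5,-304.5,150],O,speed=80),robot.move_linear([546.5,-304.5,107],speed=60,f_stop=12))
robot.sleep(.2);print(robot.current_tcp_pos())
robot.move_gripper(0);robot.sleep(.2)
z0=robot.current_tcp_pos();print(z0,robot.current_gripper_width(),robot.current_finger_force(),robot.current_contact_force())
robot.move_linear([546.5,-304.5,175],speed=60);robot.sleep(.2)
print(robot.current_tcp_pos(),robot.current_gripper_width(),robot.current_finger_force(),robot.current_contact_force(),robot.current_ft_torque(),robot.current_t())
e=shot('wrist');s=shot('side')
cv2.imwrite('pics/w3.png',np.hstack([cv2.resize(e['img'],(400,300)),cv2.resize(s['img'][130:280,200:400],(400,300))]))
E
```

```text
False False
[ 546.74525607 -304.67738897  107.49942818]
[ 546.46793789 -304.33131424  106.97921186] 0.29647396164924805 30.000079572200775 [-0.91493019  0.72976643  0.65242389]
[ 546.36007463 -304.3818535   174.59206938] 0.2964492852742134 29.99925345182419 [-0.92339412 -0.68531725 -3.97463418] [0.02062533 0.03107545 0.04275295] 7.125
```

View pics/w3.png

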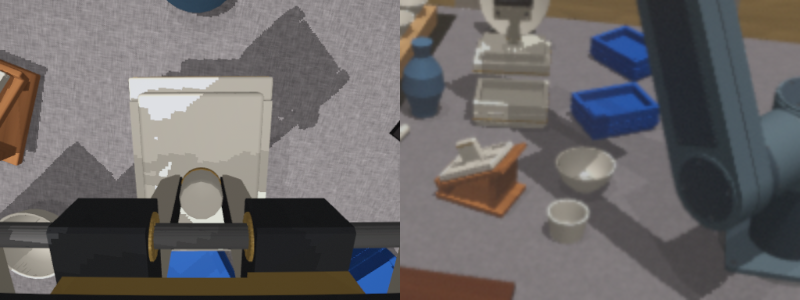

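The lid is held level by its knob: width 27.6 mm, weight about 4 N. I'll carry it to the board.

```bash
python3 - <<'E'
from h import *
O=[np.pi,0,.139]
robot.move_linear([546.5,-304.5,270],O,speed=150)
robot.move_linear([520,-17,290],O,speed=250)
robot.move_linear([535.6,312.6,200],O,speed=250)
robot.move_linear([535.6,312.6,85],O,speed=100);robot.sleep(.15)
print(robot.move_linear([535.6,312.6,68],speed=15,f_stop=5));robot.sleep(.2)
print(robot.current_tcp_pos(),robot.current_contact_force(),robot.current_finger_force())
robot.move_gripper(.65);robot.sleep(.3)
print(robot.current_tcp_pos(),robot.current_contact_force())
robot.move_linear([535.6,312.6,180],speed=150)
robot.sleep(.1);e=shot('wrist');s=shot('top');print(robot.current_t())
cv2.imwrite('pics/w4.png',np.hstack([cv2.resize(e['img'],(400,300)),cv2.resize(s['img'][100:250,60:260],(400,300))]))
E
```

```text
True
[535.45247307 312.51679447  70.96621782] [0.71982875 0.01009179 5.64906166] 30.001122057437897
[534.07959325 312.00358556  69.32819311] [-0.61162984  0.27031201 -0.93399877]
15.475
```

View pics/w4.png

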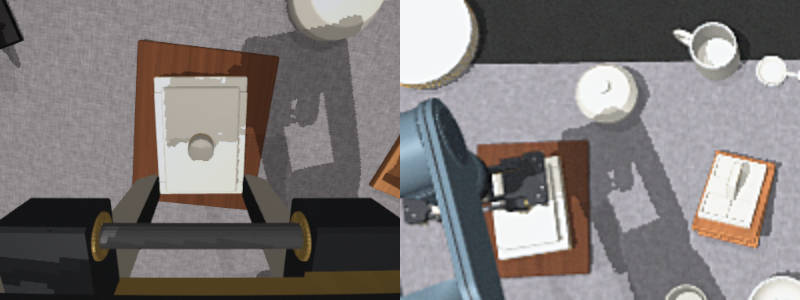

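The lid lies in the middle of the board, let go. Next are wrist pictures of the open box and, from a tilted hover, of the tray.

```bash
cat >> h.py <<'E'
Rt=lambda p:R.from_euler('z',p)*R.from_euler('y',-np.pi/6)
def tpose(x,y,psi,h):
    "TCP pose with the tool along the tray normal, h above its underside"
    return Rt(psi).apply([0,0,h])+[x,y,65],(Rt(psi)*R.from_euler('x',np.pi)*R.from_euler('z',np.pi)).as_euler('xyz')
E
python3 - <<'E'
from h import *
import pickle
O=[np.pi,0,.139]
robot.move_linear([535,300,280],O,speed=250)
robot.move_ptp([535,-304.5,280],O);robot.sleep(.3)
e=shot('wrist')
robot.move_ptp([560,-100,300],[np.pi,0,-.1])
robot.move_ptp(*tpose(543.6,-17.1,2.903,123));robot.sleep(.3)
f=shot('wrist');pickle.dump((e,f),open('w5.pkl','wb'))
print(robot.current_tcp_pos(),robot.current_eef_rot(),robot.current_t(),robot.current_gripper_width())
T=[[l*61,w*41,14] for l,w in((1,1),(1,-1),(-1,-1),(-1,1))]+[[l*22,w*7,52] for l,w in((1,1),(1,-1),(-1,-1),(-1,1))]
print(proj(f,Rt(2.903).apply(T)+[543.6,-17.1,65]).round(1).tolist())
B=[[l*64,w*44,56] for l,w in((1,1),(1,-1),(-1,-1),(-1,1))]
print(proj(e,R.from_euler('z',.139).apply(B)+[546.5,-304.5,0]).round(1).tolist())
A=cv2.resize(e['img'][75:255,190:323],(399,540),interpolation=cv2.INTER_CUBIC)
C=cv2.resize(f['img'][60:300,165:342],(399,540),interpolation=cv2.INTER_CUBIC)
cv2.imwrite('pics/w5.png',np.hstack([A,C]))
E
```

```text
[603.5207095  -32.29166819 174.11655262] [-3.14150572  0.51904669 -0.23924623] 20.4 0.647922414678715
[[299.8, 249.3], [214.7, 249.4], [209.5, 119.8], [304.6, 119.7], [265.8, 226.2], [248.6, 226.2], [248.1, 173.3], [266.1, 173.2]]
[[222.1, 103.3], [295.9, 103.4], [292.7, 205.6], [224.9, 205.5]]
```

View pics/w5.png

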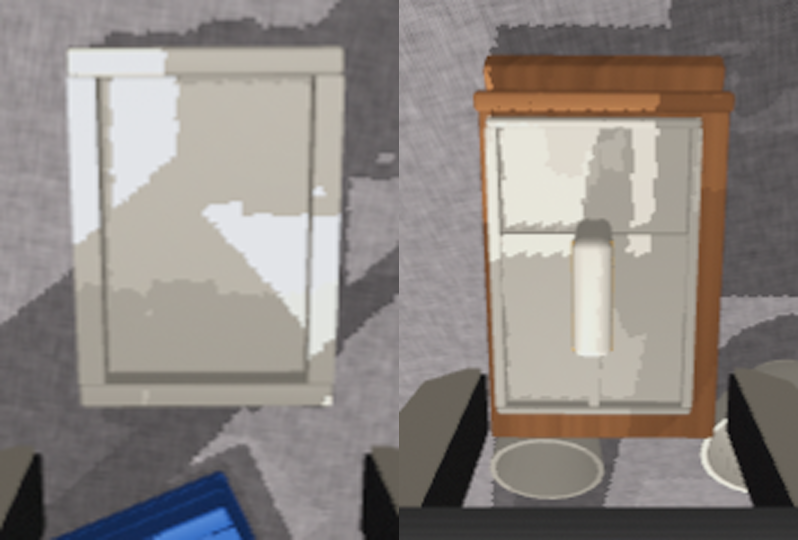

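In the left crop the open box's inner rim is at crop (97,76), (314,75), (308,384), (104,384) and its outer rim at (67,47), (343,47), (333,405), (82,405). In the right crop the tray rim is at (85,118), (305,117), (293,412), (98,412), and the handle top is about x 176-213, y 240-355. I'll fit both.

```bash
python3 - <<'E'
from h import *
import pickle
from scipy.optimize import least_squares
e,f=pickle.load(open('w5.pkl','rb'))
C=np.array(((1,1),(1,-1),(-1,-1),(-1,1)))
r=lambda l,w,z:np.c_[C*[l/2,w/2],np.full(4,z)]
ob=np.array([(97,76),(314,75),(308,384),(104,384),(67,47),(343,47),(333,405),(82,405)])/3+[190,75]
B=np.vstack([r(128,88,56),r(150,110,56)])
for sl in(slice(0,4),slice(4,8),slice(0,8)):
  s=least_squares(lambda q:(proj(e,R.from_euler('z',q[2]).apply(B[sl])+[q[0],q[1],0])-ob[sl]).ravel(),[546,-304,.139]);print('box',s.x.round(3),s.cost.round(2),s.fun.round(1))
ot=np.array([(98,412),(293,412),(305,117),(85,118),(176,355),(213,355),(213,240),(176,240)])/[2.2542,2.25]+[165,60]
# order: tray +x is image bottom; +y of tray is image right
T=np.vstack([r(122,82,14),r(44,14,52)]); ot=ot[[1,0,3,2,5,4,7,6]]
for sl in(slice(0,4),slice(4,8),slice(0,8)):
  s=least_squares(lambda q:(proj(f,Rt(q[2]).apply(T[sl])+[q[0],q[1],65])-ot[sl]).ravel(),[543,-17,2.903]);print('tray',s.x.round(3),s.cost.round(2),s.fun.round(1))
E
```

```text
box [ 5.49972e+02 -3.03625e+02  1.42000e-01] 0.77 [-0.9  0.   0.9  0.2 -0.  -0.2  0.   0. ]
box [ 5.5047e+02 -3.0376e+02  1.4500e-01] 1.31 [-0.5 -0.2  0.8 -0.7  0.2  0.4 -0.5  0.8]
box [ 5.50222e+02 -3.03693e+02  1.44000e-01] 2.29 [-0.9 -0.1  0.9 -0.1  0.1 -0.4  0.2 -0.1 -0.5 -0.1  0.8 -0.5  0.   0.6
 -0.7  1. ]
tray [552.684 -14.223   2.9  ] 2.57 [ 0.2  1.4 -0.   1.3  0.1 -1.1 -0.3 -0.5]
tray [552.742 -14.455   2.896] 7.42 [ 0.6  2.  -0.6  1.9 -1.  -1.5  1.  -1.5]
tray [552.703 -14.389   2.899] 10.14 [ 0.4  1.4  0.1  1.2  0.4 -1.2 -0.1 -0.5  0.5  2.  -0.7  2.  -1.3 -1.5
  0.8 -1.4]
```

```bash
cat > joint.py <<'E'
from fit import *
e,f=pickle.load(open('w5.pkl','rb'))
C=np.array(((1,1),(1,-1),(-1,-1),(-1,1)))
r=lambda l,w,z:np.c_[C*[l/2,w/2],np.full(4,z)]
ob=np.array([(97,76),(314,75),(308,384),(104,384),(67,47),(343,47),(333,405),(82,405)])/3+[190,75]
B=np.vstack([r(128,88,56),r(150,110,56)])
ot=(np.array([(98,412),(293,412),(305,117),(85,118),(176,355),(213,355),(213,240),(176,240)])/[2.2542,2.25]+[165,60])[[1,0,3,2,5,4,7,6]]
T2=np.vstack([r(122,82,14),r(44,14,52)]); T1=r(122,82,14)
tr1=tr[[2,3,0,1]]; tr1=tr1 if 1 else 0
# match order by nearest
def nn(p,o): return o[[np.argmin(((o-q)**2).sum(1)) for q in p]]
tr1=nn(proj(a,Rt(2.9).apply(T1)+[545,-17,65]),tr)
kn=np.array([[320,193.2]])
def res(q):
    bx,by,bp,tx,ty,tp,tz=q[:7]; wb=q[7:9]; tb=q[9:11]
    Rb=R.from_euler('z',bp)
    return np.concatenate([
     (proj(e,Rb.apply(B)+[bx,by,0])+wb-ob).ravel()/1,
     (proj(f,Rt(tp).apply(T2)+[tx,ty,tz])+wb-ot).ravel()/1.2,
     (proj(a,Rt(tp).apply(T1)+[tx,ty,tz])+tb-tr1).ravel()/.6,
     (proj(a,Rb.apply(r(150,110,76))+[bx,by,0])+tb-nn(proj(a,Rb.apply(r(150,110,76))+[bx,by,0]),lid)).ravel()/.6,
     (wb-[0,-2])/.7,tb/.5,[(tz-65)/SZ]])
for SZ in(.5,20):
    s=least_squares(res,[547,-304,.14,547,-16,2.9,65,0,-2,0,0]);print(s.x.round(2),s.cost.round(1));print(s.fun.round(1).tolist())
E
python3 joint.py|grep -v -E '^(lid|knob|tray)'; python3 -c "
from h import *
print(robot.current_tcp_pos(),robot.current_eef_rot(),tpose(543.6,-17.1,2.903,123))"
```

```text
[ 5.4710e+02 -3.0462e+02  1.4000e-01  5.4872e+02 -1.4030e+01  2.9000e+00
  6.4420e+01 -4.6000e-01 -2.7300e+00  6.1000e-01  1.0100e+00] 18.7
[-0.8, -0.1, 0.8, -0.0, -0.1, -0.7, 0.1, -0.5, -0.4, 0.0, 0.7, -0.3, -0.2, 0.2, -0.7, 0.5, 0.2, 0.4, 0.8, 0.4, 0.9, -0.1, -0.4, 0.3, 0.6, 1.5, -0.2, 1.5, -0.8, -0.6, 0.7, -0.6, -0.5, -2.3, -0.3, -1.8, -0.9, -0.2, -0.7, 0.7, 0.5, 0.1, -1.0, 0.2, 0.1, 1.3, 1.4, -0.4, -0.7, -1.0, 1.2, 2.0, -1.2]
[ 5.4739e+02 -3.0436e+02  1.4000e-01  5.4732e+02 -1.3480e+01  2.9000e+00
  6.1950e+01 -3.0000e-01 -2.3100e+00  6.9000e-01  8.2000e-01] 15.2
[-0.8, 0.0, 0.8, 0.1, -0.1, -0.5, 0.1, -0.3, -0.4, 0.1, 0.7, -0.2, -0.2, 0.4, -0.8, 0.7, -0.1, -0.3, 1.1, -0.3, 1.3, 0.2, -0.9, 0.6, 0.5, 0.9, -0.1, 0.9, -0.7, -0.8, 0.6, -0.8, -0.6, -1.8, -0.4, -1.2, -0.9, 0.4, -0.8, 1.3, 0.5, -0.3, -1.0, -0.3, 0.1, 0.9, 1.4, -0.9, -0.4, -0.4, 1.4, 1.6, -0.2]
[603.5207095  -32.29166819 174.11655262] [-3.14150572  0.51904669 -0.23924623] (array([603.35779988, -31.63462602, 171.52112467]), array([-3.14159265,  0.52359878, -0.23859265]))
```

The joint fit gives the box at (547.3,-304.5, yaw 0.14) and the tray at (548.5,-14.1,64.5, yaw 2.90). I'll grip the tray along its normal and lift it.

```bash
python3 - <<'E'
from h import *
import pickle
P=lambda h:tpose(548.5,-14.1,2.90,h)
robot.move_linear(*P(75),speed=120);robot.sleep(.15)
print(robot.current_tcp_pos()-P(75)[0])
print(robot.move_linear(*P(24),speed=60,f_stop=12));robot.sleep(.2)
print(robot.current_tcp_pos()-P(24)[0],robot.current_contact_force())
robot.move_gripper(0);robot.sleep(.2)
print(robot.current_gripper_width()*93,robot.current_finger_force(),robot.current_contact_force(),robot.current_tcp_pos()-P(24)[0])
robot.move_linear(*P(60),speed=60)
robot.move_linear(*P(110),speed=120)
print(robot.current_gripper_width()*93,robot.current_contact_force(),robot.current_t())
robot.move_ptp([560,-100,300],[np.pi,0,-.1])
robot.move_ptp([547.3,-304.5,170],[np.pi,0,.14]);robot.sleep(.4)
e=shot('wrist');t=shot('top');q=robot.current_tcp_pos(),robot.current_eef_rot()
pickle.dump((e,t,q),open('w6.pkl','wb'));print(q,robot.current_gripper_width()*93,robot.current_contact_force(),robot.current_ft_torque(),robot.current_t())
cv2.imwrite('pics/w6.png',np.hstack([cv2.resize(e['img'][50:290,150:370],(550,600),interpolation=cv2.INTER_CUBIC),cv2.resize(t['img'][150:270,280:330],(250,600))]))
E
```

```text
[ 0.84683521 -0.27323106  0.92232815]
False
[ 0.34618738 -0.1180115   0.2868911 ] [-0.76531433 -0.17284592  0.76417649]
13.592098401056612 29.999404549598694 [ 0.65963033 -0.25443964  0.38379036] [ 0.09963348  0.0350482  -0.02264638]
13.456988153122383 [-0.63575539  0.31706415 -2.47939874] 24.5917
(array([ 547.48288785, -304.22314469,  170.45819601]), array([ 3.14108315e+00, -4.84042496e-04,  1.40450770e-01])) 13.850784028600902 [ 0.39759388 -1.27854676 -1.23514377] [-0.04315548  0.04081894  0.03640732] 26.7583
```

View pics/w6.png

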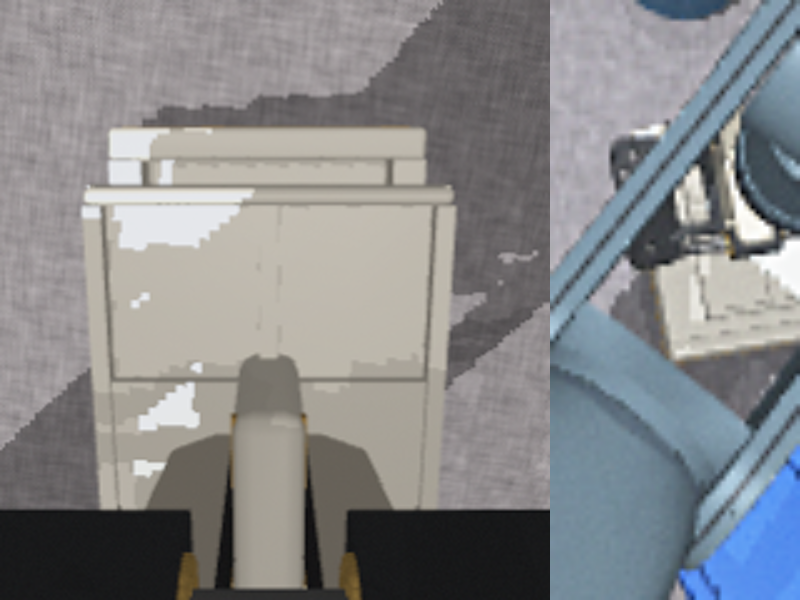

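The tray is in hand, level. Its rim far corners are at crop (84,186), (455,186), and its sides run to (101,508), (437,508). The handle's far end is at y 415, x 233-306. The box's far outer corners are at (109,128), (427,128) and its inner far corners at (145,160), (390,160). I'll work out the offsets.

```bash
python3 - <<'E'
from h import *
import pickle
e,t,(p,o)=pickle.load(open('w6.pkl','rb'))
M=R.from_euler('xyz',o); zb=p[2]-24
for wb in((-.4,-2.5),(0,0)):
  U=lambda pts,z:unproj(e,np.array(pts)/2.5+[150,50]-wb,z)
  tl=lambda P:M.inv().apply(P-p).round(1)   # tool frame: x along tray x, y flipped
  print('tray far corners, sides (tool)',tl(U([(84,186),(455,186),(101,508),(437,508)],zb+14)).tolist())
  print('handle far end',tl(U([(233,416),(306,416)],zb+52)).tolist())
  print('box out/in far corners (tool)',tl(U([(109,128),(427,128)],56)).tolist(),tl(U([(145,160),(390,160)],56)).tolist())
E
```

```text
tray far corners, sides (tool) [[63.2, -40.7, 10.0], [63.2, 40.7, 10.1], [-14.5, -41.3, 10.0], [-14.6, 41.3, 10.0]]
handle far end [[23.9, -6.9, -28.0], [23.9, 6.7, -28.0]]
box out/in far corners (tool) [[75.3, -54.6, 114.5], [75.3, 54.5, 114.5]] [[64.5, -42.6, 114.5], [64.5, 42.2, 114.5]]
tray far corners, sides (tool) [[64.6, -40.8, 10.0], [64.6, 40.4, 10.1], [-12.8, -41.4, 10.0], [-12.9, 41.0, 10.0]]
handle far end [[25.1, -7.1, -28.0], [25.1, 6.5, -28.0]]
box out/in far corners (tool) [[77.3, -54.8, 114.5], [77.4, 54.1, 114.5]] [[66.6, -42.9, 114.5], [66.6, 41.8, 114.5]]
```

Relative to the tool, the tray centre is about 1.6 mm further out than the box centre, and yaw and y agree. I'll shift by that and lower it with a force stop.

```bash
python3 - <<'E'
from h import *
O=[np.pi,0,.14];x,y=545.9,-304.45
robot.move_linear([x,y,88],O,speed=80);robot.sleep(.3)
p=robot.current_tcp_pos();print(p)
x+=x-p[0];y+=y-p[1]
r=robot.move_linear([x,y,57],O,speed=15,f_stop=6);robot.sleep(.2)
print(r,robot.current_tcp_pos(),robot.current_eef_rot(),robot.current_contact_force(),robot.current_ft_torque(),robot.current_t())
E
```

```text
[ 546.05620619 -304.52335996   88.35346822]
True [ 545.76648698 -304.38182325   58.79137403] [-3.14157724e+00  5.58572409e-05  1.40039101e-01] [-0.75256845  0.78410455  5.14279658] [-0.00950766  0.07264415  0.02021742] 30.1917
```

It touched down at TCP z 58.8; a flat seat should be near 60 and jamming on the rim near 80, so it is seated. I'll release and retreat.

```bash
python3 - <<'E'
from h import *
import pickle
robot.move_gripper(.4);robot.sleep(.3)
p=robot.current_tcp_pos();print(p,robot.current_contact_force(),robot.current_finger_force())
robot.move_linear([p[0],p[1],130],speed=60);robot.move_linear([p[0],p[1],280],speed=150);robot.sleep(.4)
e=shot('wrist');pickle.dump(e,open('w7.pkl','wb'));print(robot.current_t(),robot.current_contact_force())
# numeric check: strongest edges along the box's mid-lines, in box mm at the tray-rim height (z 50), pixel bias removed
g=cv2.GaussianBlur(cv2.cvtColor(e['img'],cv2.COLOR_BGR2GRAY),(3,3),0).astype(np.float32)
Rb=R.from_euler('z',.14)
for ax,L,offs in((0,82,(-25,25)),(1,62,(-35,35))):
  for off in offs:
    u=np.arange(-L,L,.5);P=np.zeros((len(u),3));P[:,ax]=u;P[:,1-ax]=off
    q=(proj(e,Rb.apply(P)+[547.3,-304.5,53])+[-.4,-2.5]).astype(np.float32)
    v=cv2.remap(g,q[:,:1],q[:,1:],1).ravel();d=np.gradient(v)
    k=[i for i in range(3,len(u)-3) if abs(d[i])==abs(d[i-3:i+4]).max() and abs(d[i])>2.5]
    print('xy'[ax],off,[(float(u[i]),round(float(d[i]),1)) for i in k])
E
```

```text
[ 544.83657843 -303.62927899   57.43285547] [ 0.65826688  0.30943026 -0.42415776] 0.0
34.0583 [-0.37377732  0.69238098  1.08210324]
x -25 [(-74.0, 2.9), (-65.5, -6.8), (-65.0, -6.8), (-64.5, -6.8), (-60.5, 6.3), (-57.5, -3.6), (-54.5, 5.4), (-15.5, 9.0), (14.5, -6.9), (17.5, 5.0), (21.0, -4.7), (55.0, -4.7), (63.0, -4.2), (65.5, 5.2), (76.0, -13.0)]
x 25 [(-75.5, 9.9), (-65.5, -6.8), (-60.0, 7.3), (-57.5, -5.0), (-54.5, 5.7), (-16.0, 2.9), (17.0, 2.6), (29.5, 5.7), (55.0, -3.4), (59.5, -8.5), (62.0, 7.9), (65.5, 2.6), (75.0, -20.7)]
y -35 [(-55.5, 23.5), (-44.0, -13.5), (-40.5, 3.7), (-37.5, -3.1), (-35.0, 2.7), (42.0, -6.0), (45.0, 5.6), (56.5, -9.4)]
y 35 [(-60.5, -2.9), (-55.5, 15.0), (-44.5, -9.7), (-41.0, 8.8), (-34.5, 2.8), (18.5, 5.0), (34.5, -7.7), (38.0, 7.7), (41.5, -15.1), (45.0, 15.0), (56.5, -11.3)]
```

Edge check: box outer edges are at about ±75 and ±56 mm, and the tray rim at about -60/+62 and -41/+42. The gaps are even all round, so the tray is centred and square. I'll hand in.

```bash
python3 -c "
from bench import robot
print(robot.hand_in())"
```

```text
the job is handed in; nothing more can be done
None
```

I handed the job in at about 34 s of the 59 s allowed: the lid lies knob up in the middle of the board, and the tray is seated centred and square in the box by touchdown height and an image edge check; the judge's result was not shown.

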